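# Set the loaf portioner's stop with its loose crank

### The arm

A 7-joint arm with a two-finger parallel gripper is mounted at the origin on a cart in front of the work surface, level with it; the furniture and walls round the work are solid. World frame = base frame: x ahead of the robot, y to its left, z up, the work surface at z = 0. Lengths are in m, angles in degrees, forces in N, time in s.
With the tool pointing down it reaches from about 0.425 to 0.875 m from the base axis. Payload 4.7 kg.
Tool frame: the origin (TCP) lies at the very end of the fingers, on their centre line; the grasp point (between the pads) lies 19 mm behind it; z points along the fingers, y is the line along which they close (so a half turn about z gives the same grasp; the last joint's range is limited). The gripper opens to 87 mm and grips with 3 to 60 N. Pads are 19 mm wide; open, the fingers measure 117 mm over their backs; the gripper's body (75 mm by 190 mm) begins 51 mm behind the grasp point.
Start: joints at [-64.337, 18.392, -4.016, 83.108, 1.295, 78.541, -3.26], TCP at [0.273, 0.59, 0.199] pointing down, gripper open.
Joint ranges: [-163.93, 163.93], [-17.29, 119.83], [-79.2, 71.16], [3.27, 140.29], [-89.18, 269.18], [5.43, 117.66], [-154.24, 154.24]. Speed limits (degrees/s): [147.25, 147.25, 180, 180, 180, 180, 180].

### API

Orientations are given as [roll, pitch, yaw] about the fixed x, y, z axes, in that order (R = Rz(yaw) Ry(pitch) Rx(roll)).
In Python, from cell import get_obs, read_camera, sign_off, silhouettes gives the robot as it stands.
- The arm moves only by the tool play_rows, never from a script. Its argument "steps" is a list that holds one entry, the list of rows, each a list of 7 numbers: the shift along the tool's x, y, z in m, then the turn, a rotation vector about the tool's x, y, z in rad, then the finger opening in m, from 0 to 0.087. A call has 1 to 12 rows; each row shifts and turns the commanded pose from where the row before left it, along the tool's axes as they then stand; what a row does not reach is not made up. A row lasts 1/10 s, in which the tool goes at most 50 mm and 8.59 degrees, less where a joint would pass 70% of its speed; a pose out of reach is approached as far as the arm can. A call is refused whole if a number of a shift passes 0.05 or a number of a turn 0.15, either way. A call with a gripper value outside its range is refused whole. The fingers move at their own pace and stop on an object; "force" is the grip in N (left out, the last holds). Time passes only in rows, so rows that do not move let the fingers close. It gives the time, the measured TCP pose, the force, the opening and the grip force at its end, in the units of the state.
- get_obs(): the state, without advancing time (a new reading comes with each control period).
- read_camera(name): name is "side" or "top"; returns a dict with "frame" (400x640x3 uint8, red, green, blue), "intrinsics" (3x3 intrinsics, pixels), "view" (4x4, takes a point from world to camera coordinates). Camera axes: x right, y up, looking along -z (the intrinsics and any distortion apply to the point x, -y, -z); pixel columns grow to the right and rows downward; lengths in m; the calibration is good to about 2 mm. A picture is of the moment at which its call begins. There is no depth.
- sign_off(): hands the job in; it is judged then, once.
Trained networks look in the newest picture that a camera, given by its name, has taken for a name from the list of things; names that differ only in an ending like _2 or _b are one class to them, and where a whole thing is asked for, a point or a joint stands for the part that bears it (a point fixed in the world has none). Each returns a list of dicts, best first, with "p" (0 to 1); they miss things now and then, are a little off and sometimes report something else, mostly with a low value. They report only what shows in the picture. A call takes as long as a camera call.
- silhouettes(camera, name): "pixels" (400x640 bool, what is visible of it) and "extent" ([left, top, right, bottom] in pixels, round what is visible of it).
The state is a dict: "time_s": time; "qpos": joint angles; "joint_velocities": joint speeds; "effort": joint torques, N m; "tool_pos": TCP position; "tool_rot": TCP orientation; "force": force on the tool from outside, world axes, zero at the start; "wrist_torque": the same for the moment, N m; "grip_width": finger opening in m; "grasp_force": force on a finger pad.
Only numpy, scipy, OpenCV 4.12 (cv2) and the standard library are available. Lean on these libraries where they do the work, as an engineer would, in place of code of your own. Each camera call takes 0.05 s, during which the arm holds its last target. There are 200 camera calls.

### The job

Set the loaf portioner on the counter for toast blocks: fit the loose crank from the wooden tray fully home on the square spindle without forcing it, and wind the portion stop until its red pointer stands on the green band. Then lift the crank off again and lay it back down flat in the tray, handle up, so that nobody can shift the setting; leave the other things on the counter where they are.

Things in the scene. Friction and masses are not known exactly. Their poses are not given: they have to be found in the camera images.
- crank: Loose metal crank, about 0.35 kg, lying flat in the tray. Origin: centre of the hub's underside; z is the hub's axis, up as it lies; x points along the arm to the handle. Hub: 38 x 38 mm block, 46 mm tall (z 0 to 46), sides parallel to x and y, with an 18.5 x 18.5 mm square hole right through along z, parallel to its sides. Arm: flat bar 26 mm wide, 9 mm thick, flush with the underside.
- crank_handle (a point): Middle of the crank's dark wooden handle, on its axis: 70 mm from the hub's axis along the arm, 45 mm above the crank's underside (axes as the crank's). The handle is 25 to 29 mm thick, stands upright on the arm from z = 9 to 75 mm and spins freely about its own axis. The crank's arm ends 83 mm from the hub's axis; turning on the spindle it clears the machine all round.
- portioner: Loaf portioner, white and aluminium bench machine, fixed. Origin: on the counter; x points from its front to its back, y to its left, z up. Gearbox in front: x -140 to 20, y -80 to 80 mm; its face slopes 26 degrees, from 73 mm high up to a level ledge 136 mm high with the scale. Behind, to x 180, y -145 to 145 mm: bread bed, knife guide (140 mm high, left), stop with red pointer (145 mm high).
- spindle_tip (a point): Point on the spindle's axis at its free end. z points out along the spindle, at right angles to the sloped face (26 degrees from vertical, leaning to the machine's front); y is the machine's y. This frame does not turn with the spindle. The spindle is a 16 x 16 mm square, its last 4 mm tapered to 11 mm. How the square is turned differs each time and is not given: see or feel it.
- portion_stop (a joint): Position of the portion stop in m, 0 to 0.11, growing as it moves away from the knife guide, to the machine's right (its -y). One turn of the crank moves it 30 mm (4.8 mm a radian); clockwise, seen looking onto the spindle's free end, makes it grow. It stays where it is left. At the middle of the green band it reads 0.062; the band is 8 mm wide (0.058 to 0.066).
- pointer (a point): Underside of the tip of the red pointer, which is carried by the portion stop and runs over the scale on the ledge (axes as the portioner's).
- green_mark (a point): Middle of the green band on the scale, 8 mm wide (yellow band to its left, blue to its right), on the ledge 136 mm above the counter (axes as the portioner's). The setting is right when the pointer stands over it: both then have the same y in the machine's frame.
- wood_tray: Loose dark wooden tray, 150 (x) x 225 (y) mm, 18 mm high, 0.45 kg. Origin: centre of its underside, z up. Its floor is 7 to 9 mm thick; inside the rim it is open from x = -57 to 52 mm and from y = -94 to 96 mm. The crank lies in it along its length.
- jam_2: Jam jar with a yellow lid, 62 mm across, 85 mm tall, a bystander. Origin: centre of its underside.
- tongs_1: Steel bread tongs lying flat, 222 x 45 x 18 mm, a bystander. Origin: middle of its underside.
- order_pad: Black order pad lying flat, 120 x 90 x 16 mm, a bystander. Origin: middle of its underside.
- marker_0: Red and white marker pen lying, 135 mm long, 17 mm thick, a bystander. Origin: middle of its underside.
- spindle_collar (a point): Centre of the top of the spindle's round 52 mm collar, 36 mm below the tip along the axis (axes as spindle_tip). The hub's underside rests here when fully home. The hub goes on in any of four quarter turns, to about 8 degrees; else it stands on the spindle's end, where a crank pressed lightly (about 5 N) can be turned to feel for the fit: the spindle is too stiff (0.11 N m) to turn along.

How it is judged (in metres and radians):
On the way, in this order (a step that is already met when the one before it is completed fails the run):
1. the crank is fully home on the square spindle (x of crank in the frame of spindle_tip between -0.004 and 0.004 m and y of crank in the frame of spindle_tip between -0.004 and 0.004 m and z of crank in the frame of spindle_tip below -0.032 m and angle between the z axis of crank and the z axis of spindle_tip, either way round below 0.12 rad), for 0.2 s.
2. with the crank still on, the stop stands still with its pointer on the green band (all of step 1 and value of joint portion_stop between 0.058 and 0.066 m and velocity of joint portion_stop between -0.003 and 0.003 m/s), for 0.3 s.
At the end, for the whole second after the job is handed in: The stop's pointer is on the green band (within 4 mm of its middle), and the crank is off the spindle, lying flat and still in the wooden tray, handle up (within about 8 degrees), hub and handle inside the rim (value of joint portion_stop between 0.058 and 0.066 m and x of crank in the frame of wood_tray between -0.055 and 0.055 m and y of crank in the frame of wood_tray between -0.09 and 0.09 m and z of crank in the frame of wood_tray between 0.002 and 0.016 m and x of crank_handle in the frame of wood_tray between -0.065 and 0.065 m and y of crank_handle in the frame of wood_tray between -0.105 and 0.105 m and angle between crank's own z axis and vertical below 0.15 rad and linear speed of crank below 0.02 m/s and angle between wood_tray's own z axis and vertical below 0.1 rad); the robot touches nothing.
It fails at once if the crank is forced against the machine with more than 80 N while it is not home on the spindle (contact force between crank and portioner above 80 N and z of crank in the frame of spindle_tip above -0.032 m).
It fails at once if the crank is dropped or thrown (faster than 0.6 m/s out of the fingers) (linear speed of crank above 0.6 m/s and not (contact force between the fingers and crank above 0.1 N)).
It fails at once if the jam jar, tongs, order pad or marker pen is moved more than 3 cm (distance of any of jam_2, tongs_1, order_pad, marker_0 from where it was at the start of the episode above 0.03 m).
It also fails if it takes over 72 s, if anything falls off the work surface, if the arm or the gripper's body presses on something with over 40 N, if the wrist force passes 120 N, or if a joint passes its speed limit or range.

## Working session

There is one attempt and no reset: what is moved stays moved. The work goes in short steps, Python scripts to look and compute and a tool call to move; the robot and the scene stay as the last step left them, time stands still between calls to the robot, and variables do not carry over. Pictures are saved under pics/ and viewed, at most 10 in all, crops included, and the job is handed in when it is done.

Besides the shell and the picture viewer there is one more tool, called after "Request:" as name(argument=value, ...), one argument or row to a line, values as JSON. play_rows: Moves the arm, as the interface text tells. Its arguments: {"type":"object","properties":{"steps":{"type":"array","items":{"type":"array","items":{"type":"array","items":{"type":"number"}}}},"force":{"type":"number"}},"required":["steps"]}

```bash
mkdir -p pics && ls
python3 - <<'E'
from cell import *
import cv2,numpy as np
print(get_obs())
for c in("top","side"):
    r=read_camera(c);cv2.imwrite(f"pics/{c}0.png",r["frame"][:,:,::-1]);print(c,r["intrinsics"],r["view"])
    for n in("crank","crank_handle","portioner","wood_tray","pointer","jam_2","tongs_1","order_pad","marker_0"):
        print(n,[(round(d["p"],2),d["extent"]) for d in silhouettes(c,n)][:2])
E
```

```text
pics
{'time_s': 0.0, 'qpos': array([-64.33808202,  18.43789359,  -4.01591235,  83.17455078,
         1.29628609,  78.54162425,  -3.26105471]), 'joint_velocities': array([-0.0409653 , -0.00521694, -0.02943954, -0.00145173, -0.09181168,
       -0.04167466,  0.01078608]), 'effort': array([-1.96337569e-04, -4.91286671e+01, -4.03991975e-01, -3.12527812e+01,
       -6.38793991e-02,  4.34839132e-02,  1.43017464e-04]), 'tool_pos': array([0.27300063, 0.58922834, 0.19797792]), 'tool_rot': array([-1.79891249e+02,  6.94848351e-03,  1.55147394e+02]), 'force': array([ 0.6465681 , -0.21481357,  0.62936452]), 'wrist_torque': array([-0.02949032,  0.01265317, -0.00729212]), 'grasp_force': 0.0, 'grip_width': 0.08708727733859165}
top [[513.17625748   0.         316.98884149]
 [  0.         513.17625748 202.64431633]
 [  0.           0.           1.        ]] [[ 0.00246992 -0.99992081  0.01234019 -0.13790401]
 [ 0.9937795   0.00382832  0.11129985 -0.552512  ]
 [-0.11133828  0.01198853  0.99371025 -1.32268136]
 [ 0.          0.          0.          1.        ]]
crank [(0.66, [224.9, 95.3, 245.6, 155.9]), 
[... 750 characters left out ...]
3542  0.4670468 ]
 [ 0.45068867 -0.08624896  0.88850483 -1.42769189]
 [ 0.          0.          0.          1.        ]]
crank [(0.9, [223.6, 190.8, 248.0, 232.9]), (0.56, [201.7, 175.9, 273.3, 260.8])]
crank_handle [(0.95, [224.9, 190.0, 248.7, 237.0])]
portioner [(0.69, [333.2, 174.4, 460.4, 307.0])]
wood_tray [(0.96, [203.8, 174.6, 274.4, 259.6])]
pointer [(0.88, [390.2, 210.2, 425.0, 281.8])]
jam_2 [(0.7, [270.3, 243.9, 294.7, 277.1]), (0.4, [367.6, 131.4, 395.6, 159.3])]
tongs_1 [(0.63, [334.9, 173.5, 459.2, 306.8]), (0.57, [177.8, 274.1, 260.8, 295.7])]
order_pad [(0.85, [317.6, 138.0, 359.4, 171.9]), (0.72, [175.6, 274.7, 260.1, 293.4])]
marker_0 [(0.61, [368.4, 129.7, 395.6, 157.4])]
```

Run:
```python
import cv2
a=cv2.imread("pics/top0.png")[80:300,175:440];b=cv2.imread("pics/side0.png")[120:320,170:470]
cv2.imwrite("pics/t1.png",cv2.resize(a,None,fx=2.7,fy=2.7,interpolation=cv2.INTER_CUBIC)[:600])
cv2.imwrite("pics/s1.png",cv2.resize(b,None,fx=2.6,fy=2.6,interpolation=cv2.INTER_CUBIC))
```

```text
(no output)
```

View pics/t1.png

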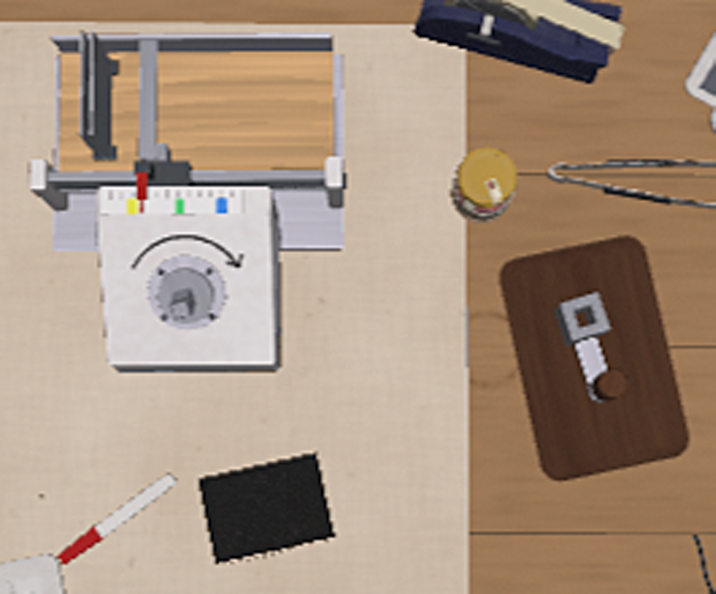

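View pics/s1.png

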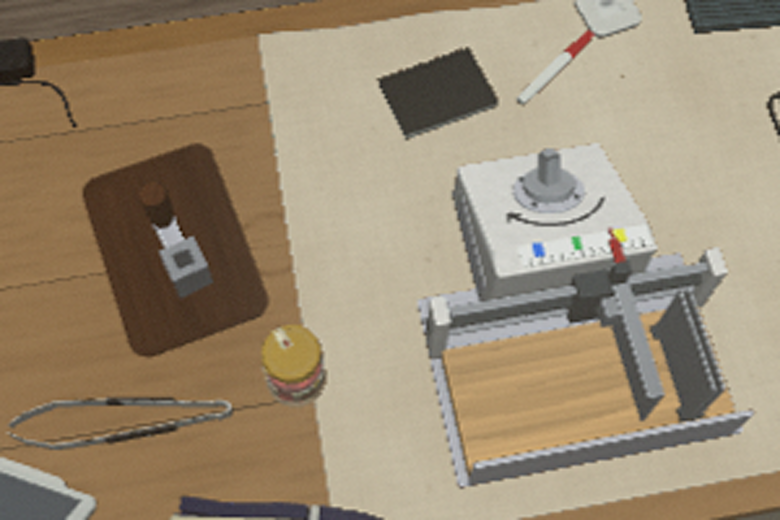

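Top view: the gearbox is at about (242,190) and the spindle at about (243,190). The pointer is near yellow at (228,148), and green is at (242,157). The crank lies in the tray with its hub at (391,197) and its handle at (401,222). The side view agrees. Next I'll fit the poses from these points and overlay them.

```bash
cat > h.py <<'E'
import numpy as np,cv2,json
from scipy.spatial.transform import Rotation as R
from scipy.optimize import least_squares
K={"top":np.array([[513.17625748,0,316.98884149],[0,513.17625748,202.64431633],[0,0,1]]),"side":np.array([[408.61993789,0,316.15337446],[0,408.61993789,199.65578297],[0,0,1]])}
V={"top":np.array([[0.00246992,-0.99992081,0.01234019,-0.13790401],[0.9937795,0.00382832,0.11129985,-0.552512],[-0.11133828,0.01198853,0.99371025,-1.32268136]]),
"side":np.array([[0.17766734,0.98407576,0.00540555,0.01947269],[-0.87482229,0.15542207,0.45883542,0.4670468],[0.45068867,-0.08624896,0.88850483,-1.42769189]])}
def proj(c,P):
    q=np.atleast_2d(P)@V[c][:,:3].T+V[c][:,3]; q=q*[1,-1,-1]; q=q@K[c].T; return q[:,:2]/q[:,2:]
def T(x,y,z,yaw): # points machine->world
    r=R.from_euler('z',yaw).as_matrix(); return lambda P:np.atleast_2d(P)@r.T+[x,y,z]
A=np.radians(26); AX=np.array([-np.sin(A),0,np.cos(A)]); SX=np.array([np.cos(A),0,np.sin(A)]) # spindle z, x in machine frame
def tip(s,yo,h): # s = dist up slope from front edge, h = tip above face
    return np.array([-.14,yo,.073])+s*SX+h*AX
HUB=[[sx*.019,sy*.019,z] for z in(0,.046) for sx,sy in((1,1),(1,-1),(-1,-1),(-1,1))]
def prism(c,img,f,off,sc,P,col):
    q=((proj(c,f(P))-off+.5)*sc-.5)
    n=len(q)//2
    for a in(q[:n],q[n:]): cv2.polylines(img,[np.round(a*8).astype(int)],True,col,1,cv2.LINE_AA,3)
    for i in range(n): cv2.line(img,tuple(np.round(q[i]*8).astype(int)),tuple(np.round(q[i+n]*8).astype(int)),col,1,cv2.LINE_AA,3)
E
cat > fit.py <<'E'
from h import *
tc=lambda l:np.array(l)/2.7+[175,80]; sd=lambda l:np.array(l)/2.6+[170,120]
GP=np.array([[-.14,.08,.073],[-.14,-.08,.073],[.02,.08,.136],[.02,-.08,.136]])
ct=tc([(108,363),(274,364),(98,188),(270,187)]); cs=sd([(600,145),(456,176),(655,243),(490,298)])
tt,ts=tc([(179,307)]),sd([(548,152)]); ot,os_=tc([(186,295)]),sd([(549,188)])
def res(p):
    f=T(p[0],p[1],0,p[2]); t=tip(p[3],p[4],p[5]); 
    return np.concatenate([(proj("top",f(GP))-ct).ravel(),(proj("side",f(GP))-cs).ravel(),(proj("top",f(t))-tt).ravel(),(proj("side",f(t))-ts).ravel(),(proj("top",f(t-.036*AX))-ot).ravel(),(proj("side",f(t-.036*AX))-os_).ravel()])
s=least_squares(res,[.6,.2,0,.07,0,.05],loss="soft_l1"); print("machine",s.x.round(4)); print(res(s.x).reshape(-1,2).round(1).tolist()); pm=s.x
HT=np.array([[-.019,.019,.046],[-.019,-.019,.046],[.019,-.019,.046],[.019,.019,.046],[.07,0,.075]])
def cr(p):
    f=T(p[0],p[1],.008,p[2]); return np.concatenate([(proj("top",f(HT))-qt).ravel(),(proj("side",f(HT))-qs).ravel()])
# crank x points to -x world (image down); order: from its frame: (-x,+y)...
qt=tc([(600,293),(558,308),(570,343),(611,328),(610,382)]); qs=sd([(176,280),(210,266),(193,237),(160,250),(152,188)])
for y0 in(np.pi,):
    s=least_squares(cr,[.6,-.14,y0],loss="soft_l1"); print("crank",s.x.round(4),np.degrees(s.x[2])); print(cr(s.x).reshape(-1,2).round(1).tolist()); pc=s.x
json.dump([pm.tolist(),pc.tolist()],open("fit.json","w"))
E
cat > mos.py <<'E'
from h import *
import sys
pm,pc=json.load(open("fit.json")); phi=np.radians(float(sys.argv[1]))
f=T(pm[0],pm[1],0,pm[2]); t=tip(*pm[3:6]); g=T(pc[0],pc[1],.008,pc[2])
print("tip world",f(t).round(4),"collar",f(t-.036*AX).round(4))
M=R.from_matrix(np.c_[SX,[0,1,0],AX]).as_matrix()
sq=lambda w,z:[t+M@(R.from_euler('z',phi).as_matrix()@np.array([a*w/2,b*w/2,z])) for a,b in((1,1),(1,-1),(-1,-1),(-1,1))]
SP=np.array(sq(.016,-.036)+sq(.016,-.004)); SP2=np.array(sq(.016,-.004)+sq(.011,0))
out=[]
for c,o in(("top",(222,165)),("side",(362,160))):
    im=cv2.imread(f"pics/{c}0.png"); o=np.array(o)
    b=cv2.resize(im[o[1]:o[1]+37,o[0]:o[0]+40],None,fx=8,fy=8,interpolation=cv2.INTER_CUBIC)
    d=b.copy()
    prism(c,d,f,o,8,SP,(0,0,255)); prism(c,d,f,o,8,SP2,(0,255,0))
    o2=np.array({"top":(375,182),"side":(218,184)}[c])
    e=cv2.resize(im[o2[1]:o2[1]+49,o2[0]:o2[0]+26],None,fx=6,fy=6,interpolation=cv2.INTER_CUBIC)
    prism(c,e,g,o2,6,np.array(HUB),(0,0,255)); prism(c,e,g,o2,6,np.array([[.07,0,.009],[.07,.0,.009],[.07,0,.075],[.07,0,.075]]),(0,255,0))
    pad=lambda a:cv2.copyMakeBorder(a,0,296-a.shape[0],0,0,cv2.BORDER_CONSTANT)
    out.append(np.hstack([pad(b),pad(d),pad(e)]))
m=np.vstack(out); print(m.shape); cv2.imwrite(sys.argv[2],m)
E
python3 fit.py && python3 mos.py 0 pics/m1.png
```

```text
machine [0.6561 0.0459 0.003  0.0728 0.0017 0.0473]
[[-0.6, 0.5], [0.8, 0.1], [-0.3, -1.8], [1.2, -1.3], [-0.5, -0.7], [-1.1, -3.8], [0.8, 3.2], [1.4, -7.3], [0.3, 0.1], [0.3, 1.2], [-0.5, -0.1], [-0.4, -1.3]]
crank [ 0.5641 -0.328   3.4517] 197.76826731909307
[[-1.8, 0.1], [-0.1, -1.1], [0.1, -0.2], [-1.3, 1.0], [0.4, 1.0], [-0.8, 0.4], [-0.8, -0.4], [0.1, -0.5], [-0.2, 0.4], [0.2, 1.5]]
tip world [[0.5608 0.0472 0.1474]] collar [[0.5766 0.0473 0.115 ]]
(592, 796, 3)
```

View pics/m1.png

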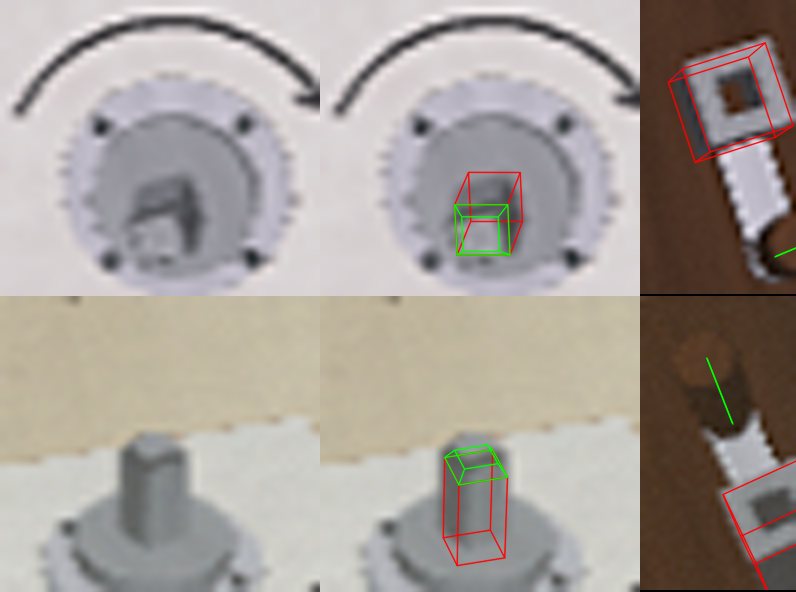

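The mosaic shows my coarse fit is off by a few mm. In the side view the spindle's two visible faces are about equally wide, so it is turned roughly 45 degrees to that camera. I'll look closer to click better points.

Run:
```python
import cv2,numpy as np
p=[]
for c,o,s in(("top",(230,176),14),("side",(366,166),14),("top",(382,186),10),("side",(222,186),10)):
    im=cv2.imread(f"pics/{c}0.png"); w,h=int(392/s)+1,int(294/s)+1
    if s==10: h=int(294/s)+1
    b=cv2.resize(im[o[1]:o[1]+h,o[0]:o[0]+w],None,fx=s,fy=s,interpolation=cv2.INTER_CUBIC)[:294,:392]
    l,hh=np.percentile(b,1),np.percentile(b,99); b=np.clip((b.astype(float)-l)/(hh-l)*255,0,255).astype(np.uint8)
    for k in range(0,392,49): b[:4,k]=0;
    p.append(b)
cv2.imwrite("pics/z1.png",np.vstack([np.hstack(p[:2]),np.hstack(p[2:])]))
```

```text
(no output)
```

View pics/z1.png

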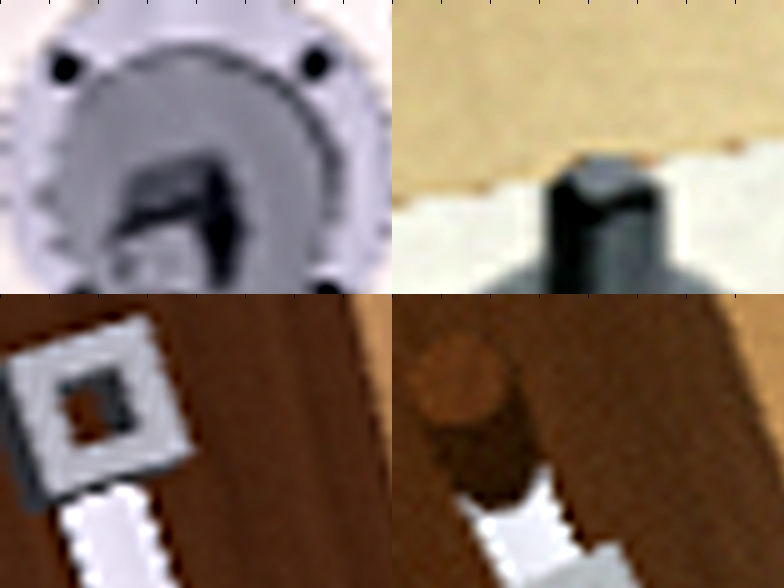

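```bash
cat > fit2.py <<'E'
from h import *
z=lambda o,s,l:np.array(o)+(np.array(l,float)+.5)/s-.5
tt=z((222,165),8,[(152,240)]); ts=z((366,166),14,[(214,178)])
s=least_squares(lambda P:np.concatenate([(proj("top",P)-tt).ravel(),(proj("side",P)-ts).ravel()]),[.56,.05,.15]); print("tip",s.x.round(4),s.fun.round(2))
tipw=s.x
# collar top centre from disc in both: top disc centre
for dz in(0,): print("collar proj top",(proj("top",tipw-.036*AX)-[222,165]+.5)*8, "side", (proj("side",tipw-.036*AX)-[362,160]+.5)*8+[0,296])
# machine: gearbox height check via side/top: front-left-top & green etc
M=np.c_[SX,[0,1,0],AX]
for ph in range(0,90,10):
    r=R.from_euler('z',ph,degrees=True).as_matrix()
    c=[tipw+M@(r@np.array([a*.008,b*.008,-.012])) for a,b in((1,1),(1,-1),(-1,-1),(-1,1))]
    q=(proj("side",np.array(c))-[366,166]+.5)*14+[392,0]; q=q[np.argsort(q[:,0])]; qt=(proj("top",np.array(c))-[230,176]+.5)*14
    print(ph,"side",q.round(0).tolist(),"top",qt.round(0).tolist())
HT=np.array([[-.019,.019,.046],[-.019,-.019,.046],[.019,-.019,.046],[.019,.019,.046],[.07,0,.075]])
tc=lambda l:z((175,80),2.7,l); sd=lambda l:z((170,120),2.6,l)
qt=np.vstack([z((382,186),10,[(150,21),(5,64),(42,201),(193,156)]),tc([(610,383)])]); qs=np.vstack([sd([(210,266),(176,280),(160,250),(193,237)]),z((222,186),10,[(63,84)])])
# crank frame: x toward robot(-x), so its -x is image top; y=+ is world -y -> image right
def cr(p):
    f=T(p[0],p[1],.008,p[2]); return np.concatenate([(proj("top",f(HT))-qt).ravel(),(proj("side",f(HT))-qs).ravel()])
for y0 in(3.4,):
    s=least_squares(cr,[.56,-.33,y0],loss="soft_l1"); print("crank",s.x.round(4),np.degrees(s.x[2])); print(s.fun.reshape(-1,2).round(1).tolist())
E
python3 fit2.py
```

```text
tip [0.5583 0.0482 0.1499] [ 0.44  0.11  0.48 -0.01]
collar proj top [[171.10950016 204.01404323]] side [[155.93068125 536.99572246]]
0 side [[557.0, 215.0], [582.0, 263.0], [641.0, 202.0], [667.0, 250.0]] top [[122.0, 202.0], [214.0, 203.0], [218.0, 290.0], [126.0, 290.0]]
10 side [[553.0, 220.0], [592.0, 265.0], [631.0, 199.0], [671.0, 244.0]] top [[115.0, 210.0], [205.0, 196.0], [225.0, 282.0], [135.0, 297.0]]
20 side [[550.0, 226.0], [603.0, 267.0], [621.0, 198.0], [673.0, 238.0]] top [[110.0, 220.0], [195.0, 190.0], [230.0, 273.0], [145.0, 302.0]]
30 side [[550.0, 232.0], [610.0, 197.0], [613.0, 268.0], [674.0, 232.0]] top [[106.0, 230.0], [184.0, 186.0], [234.0, 262.0], [156.0, 306.0]]
40 side [[551.0, 239.0], [599.0, 198.0], [624.0, 267.0], [673.0, 226.0]] top [[105.0, 241.0], [173.0, 184.0], [235.0, 252.0], [167.0, 308.0]]
50 side [[554.0, 244.0], [589.0, 200.0], [635.0, 265.0], [669.0, 220.0]] top [[105.0, 251.0], [162.0, 184.0], [235.0, 241.0], [178.0, 308.0]]
60 side [[559.0, 250.0], [580.0, 202.0], [645.0, 263.0], [665.0, 214.0]] top [[108.0, 262.0], [150.0, 186.0], [232.0, 230.0], [189.0, 306.0]]
70 side [[565.0, 255.0], [571.0, 206.0], [653.0, 259.0], [658.0, 210.0]] top [[112.0, 272.0], [140.0, 190.0], [228.0, 220.0], [200.0, 302.0]]
80 side [[563.0, 210.0], [573.0, 259.0], [650.0, 205.0], [661.0, 255.0]] top [[118.0, 281.0], [130.0, 195.0], [222.0, 211.0], [210.0, 297.0]]
crank [ 0.5668 -0.3296  3.4126] 195.52479424648342
[[-0.2, 0.2], [0.3, -0.3], [0.7, -0.1], [-0.4, 0.6], [0.3, 0.2], [-14.5, 7.0], [12.0, -4.1], [13.0, -4.1], [-13.0, 6.4], [1.2, 0.5]]
```

```bash
sed -i 's/sd(\[(210,266),(176,280),(160,250),(193,237)\])/sd([(176,280),(210,266),(193,237),(160,250)])/' fit2.py && python3 fit2.py | tail -2
cat > go.py <<'E'
# usage: python3 go.py x y z  yaw tilt n grip : pose = Rz(mach yaw) tilt 0 or 26 ; prints tool-frame rows (identical screw)
from h import *
from cell import get_obs
def pose():
    o=get_obs(); return np.array(o["tool_pos"]),R.from_euler('xyz',o["tool_rot"],degrees=True),o
def down(yaw,tilt=0): # tool z along -axis; yaw = rotation of tool x about axis, measured from spindle-frame x
    return R.from_euler('y',-tilt,degrees=True)*R.from_euler('z',yaw,degrees=True)*R.from_euler('x',180,degrees=True)
def rows(p,r,n):
    p0,r0,o=pose(); a=np.eye(4);a[:3,:3]=r0.as_matrix();a[:3,3]=p0;b=np.eye(4);b[:3,:3]=r.as_matrix();b[:3,3]=p
    out=[]; prev=a; w=(r0.inv()*r).as_rotvec()
    for i in range(1,n+1):
        c=np.eye(4); c[:3,:3]=(r0*R.from_rotvec(w*i/n)).as_matrix(); c[:3,3]=p0+(np.array(p)-p0)*i/n
        d=np.linalg.inv(prev)@c; out.append([*d[:3,3].round(4),*R.from_matrix(d[:3,:3]).as_rotvec().round(3)]); prev=c
    return out
if __name__=="__main__":
    import sys
    x,y,z,yaw,t,n=map(float,sys.argv[1:7]); p0,r0,o=pose()
    print("t",o["time_s"],p0.round(4),np.round(o["tool_rot"],2),"q",np.round(o["qpos"],1),"F",np.round(o["force"],1),"w",round(o["grip_width"],4),"total rotvec",(r0.inv()*down(yaw,t)).as_rotvec().round(3), "shift tool",r0.inv().apply(np.array([x,y,z])-p0).round(4))
    for q in rows([x,y,z],down(yaw,t),int(n)): print([float(v) for v in q])
E
```

```text
crank [ 0.5656 -0.3284  3.4447] 197.36520944009388
[[-1.0, 0.5], [-0.3, 0.4], [0.5, 0.6], [-0.7, 0.8], [0.7, 0.4], [-0.7, 1.2], [-0.6, 0.5], [0.4, 0.3], [0.0, 1.2], [0.9, 0.3]]
```

Request:
play_rows(
  steps=[
    [[-0.037,-0.025,-0.004,0,0,0,0.087],[-0.037,-0.025,-0.004,0,0,0,0.087],[-0.037,-0.025,-0.004,0,0,0,0.087],[-0.037,-0.025,-0.004,0,0,0,0.087],[-0.037,-0.025,-0.004,0,0,0,0.087],[-0.037,-0.025,-0.004,0,0,0,0.087],[-0.037,-0.025,-0.004,0,0,0,0.087],[-0.037,-0.025,-0.004,0,0,0,0.087],[-0.037,-0.025,-0.004,0,0,0,0.087],[-0.037,-0.025,-0.004,0,0,0,0.087],[-0.037,-0.025,-0.004,0,0,0,0.087],[-0.037,-0.025,-0.004,0,0,0,0.087]],
  ],
)

```text
time_s: 2.2
tool_pos: [0.5507, 0.1294, 0.2476]
tool_rot: [180.0, 0.0, 155.2]
force: [0.5, 0.2, 1.0]
grip_width: 0.0865
grasp_force: 0.0
```

```bash
python3 go.py .566 -.328 .2 195.5 0 12
```

```text
t 2.2 [0.5507 0.1294 0.2476] [1.7995e+02 3.0000e-02 1.5516e+02] q [-32.1   6.8  17.8  91.9  -2.1  81.6  51.1] F [0.5 0.2 1. ] w 0.0865 total rotvec [ 0.001  0.001 -0.704] shift tool [-0.206  -0.4087  0.0474]
[-0.0172, -0.0341, 0.0039, 0.0, 0.0, -0.059]
[-0.0151, -0.035, 0.0039, 0.0, 0.0, -0.059]
[-0.0131, -0.0358, 0.0039, 0.0, 0.0, -0.059]
[-0.0109, -0.0365, 0.0039, 0.0, 0.0, -0.059]
[-0.0088, -0.0371, 0.004, 0.0, 0.0, -0.059]
[-0.0066, -0.0376, 0.004, 0.0, 0.0, -0.059]
[-0.0044, -0.0379, 0.004, 0.0, 0.0, -0.059]
[-0.0021, -0.0381, 0.004, 0.0, 0.0, -0.059]
[0.0001, -0.0381, 0.004, 0.0, 0.0, -0.059]
[0.0023, -0.0381, 0.004, 0.0, 0.0, -0.059]
[0.0046, -0.0379, 0.004, 0.0, 0.0, -0.059]
[0.0068, -0.0375, 0.004, 0.0, 0.0, -0.059]
```

Request:
play_rows(
  steps=[
    [[-0.017,-0.034,0,0,0,-0.06,0.087],[-0.015,-0.035,0,0,0,-0.06,0.087],[-0.013,-0.036,0,0,0,-0.06,0.087],[-0.011,-0.0365,0.003,0,0,-0.06,0.087],[-0.009,-0.037,0.004,0,0,-0.06,0.087],[-0.0065,-0.0375,0.004,0,0,-0.06,0.087],[-0.0045,-0.038,0.006,0,0,-0.06,0.087],[-0.002,-0.038,0.01,0,0,-0.06,0.087],[0,-0.038,0.015,0,0,-0.06,0.087],[0.002,-0.038,0.018,0,0,-0.06,0.087],[0.0045,-0.038,0.02,0,0,-0.06,0.087],[0.007,-0.0375,0.02,0,0,-0.06,0.087]],
  ],
)

```text
time_s: 3.4
tool_pos: [0.5689, -0.3273, 0.1465]
tool_rot: [-180.0, 0.0, -163.4]
force: [0.3, 1.2, 0.0]
grip_width: 0.087
grasp_force: 0.0
```

```bash
python3 go.py .566 -.3285 .022 196.3 0 5
```

```text
t 3.4 [ 0.5689 -0.3273  0.1465] [-1.7999e+02  5.0000e-02 -1.6343e+02] q [  3.4  22.6  31.6  87.3 -12.1  73.6 143. ] F [0.3 1.2 0. ] w 0.087 total rotvec [-0.     0.001  0.005] shift tool [ 0.0032 -0.0003  0.1245]
[0.0006, -0.0001, 0.0249, -0.0, 0.0, 0.001]
[0.0006, -0.0001, 0.0249, -0.0, 0.0, 0.001]
[0.0006, -0.0001, 0.0249, -0.0, 0.0, 0.001]
[0.0006, -0.0001, 0.0249, -0.0, 0.0, 0.001]
[0.0006, -0.0001, 0.0249, -0.0, 0.0, 0.001]
```

Request:
play_rows(
  steps=[
    [[0.0005,0,0.025,0,0,0,0.087],[0.0005,0,0.025,0,0,0,0.087],[0.001,0,0.025,0,0,0,0.087],[0.001,0,0.025,0,0,0,0.087],[0,0,0.015,0,0,0,0.087],[0,0,0.008,0,0,0,0.087],[0,0,0,0,0,0,0.03],[0,0,0,0,0,0,0.03],[0,0,0,0,0,0,0.03],[0,0,0,0,0,0,0.03],[0,0,0,0,0,0,0.03],[0,0,0,0,0,0,0.03]],
  ],
  force=30,
)

```text
time_s: 4.6
tool_pos: [0.566, -0.3269, 0.0245]
tool_rot: [-180.0, 0.0, -163.6]
force: [-0.4, 0.2, 0.0]
grip_width: 0.047
grasp_force: 0.0
```

```bash
python3 go.py .566 -.3285 .25 196.3 0 6 |head -1; python3 -c "
from h import *
print(proj('top',np.array([[.566,-.3285,.008+.046]])))"
```

```text
t 4.6 [ 0.566  -0.3269  0.0245] [-1.7998e+02  3.0000e-02 -1.6360e+02] q [  4.9  28.6  29.5  94.3 -15.6  61.3 145.4] F [-0.4  0.2  0. ] w 0.047 total rotvec [-0.     0.001  0.002] shift tool [ 0.0003 -0.0016 -0.2255]
[[390.98366458 196.99014246]]
```

Still closing; finish the grip.

Request:
play_rows(
  steps=[
    [[0,0,0.002,0,0,0,0.03],[0,0,0,0,0,0,0.03],[0,0,0,0,0,0,0.03],[0,0,0,0,0,0,0.03],[0,0,0,0,0,0,0.03]],
  ],
  force=30,
)

```text
time_s: 5.1
tool_pos: [0.5664, -0.3279, 0.0227]
tool_rot: [-179.9, 0.1, -163.6]
force: [1.9, -2.9, 3.2]
grip_width: 0.0376
grasp_force: 29.9
```

```bash
python3 go.py .566 -.3285 .25 196.3 0 6 |head -1
```

```text
t 5.1 [ 0.5664 -0.3279  0.0227] [-1.7989e+02  7.0000e-02 -1.6362e+02] q [  4.9  28.7  29.5  94.3 -15.7  61.  145.5] F [ 1.9 -2.9  3.2] w 0.0376 total rotvec [-0.002  0.001  0.001] shift tool [ 0.0003 -0.0009 -0.2273]
```

Request:
play_rows(
  steps=[
    [[0,0,-0.01,0,0,0,0.03],[0,0,-0.03,0,0,0,0.03],[0,0,-0.045,0,0,0,0.03],[0,0,-0.045,0,0,0,0.03],[0,0,-0.045,0,0,0,0.03],[0,0,-0.035,0,0,0,0.03],[0,0,-0.015,0,0,0,0.03]],
  ],
)

```text
time_s: 5.8
tool_pos: [0.566, -0.3263, 0.25]
tool_rot: [-180.0, 0.1, -163.6]
force: [0.5, -1.5, -3.6]
grip_width: 0.0377
grasp_force: 29.9
```

```bash
python3 go.py .53 .047 .24 201 26 12
```

```text
t 5.8 [ 0.566  -0.3263  0.25  ] [-1.7999e+02  1.3000e-01 -1.6356e+02] q [  2.9  19.3  32.7  79.3 -10.4  84.2 141.6] F [ 0.5 -1.5 -3.6] w 0.0377 total rotvec [ 0.145 -0.428 -0.078] shift tool [-0.0711  0.3682  0.0101]
[-0.0059, 0.0307, 0.0008, 0.012, -0.036, -0.007]
[-0.0061, 0.0307, 0.0007, 0.012, -0.036, -0.007]
[-0.0063, 0.0306, 0.0005, 0.012, -0.036, -0.007]
[-0.0065, 0.0306, 0.0004, 0.012, -0.036, -0.007]
[-0.0066, 0.0305, 0.0003, 0.012, -0.036, -0.007]
[-0.0068, 0.0305, 0.0001, 0.012, -0.036, -0.007]
[-0.007, 0.0305, -0.0, 0.012, -0.036, -0.007]
[-0.0072, 0.0304, -0.0001, 0.012, -0.036, -0.007]
[-0.0074, 0.0304, -0.0002, 0.012, -0.036, -0.007]
[-0.0076, 0.0303, -0.0003, 0.012, -0.036, -0.007]
[-0.0079, 0.0303, -0.0004, 0.012, -0.036, -0.007]
[-0.0081, 0.0302, -0.0005, 0.012, -0.036, -0.007]
```

Request:
play_rows(
  steps=[
    [[-0.006,0.031,0.001,0.012,-0.036,-0.0065,0.03],[-0.006,0.031,0.001,0.012,-0.036,-0.0065,0.03],[-0.0065,0.0305,0.0005,0.012,-0.036,-0.0065,0.03],[-0.0065,0.0305,0.0005,0.012,-0.036,-0.0065,0.03],[-0.0065,0.0305,0,0.012,-0.036,-0.0065,0.03],[-0.007,0.0305,0,0.012,-0.036,-0.0065,0.03],[-0.007,0.0305,0,0.012,-0.036,-0.0065,0.03],[-0.007,0.0305,0,0.012,-0.036,-0.0065,0.03],[-0.0075,0.0305,0,0.012,-0.036,-0.0065,0.03],[-0.0075,0.03,0,0.012,-0.036,-0.0065,0.03],[-0.008,0.03,-0.0005,0.012,-0.036,-0.0065,0.03],[-0.008,0.03,-0.0005,0.012,-0.036,-0.0065,0.03]],
  ],
)

```text
time_s: 7.0
tool_pos: [0.5282, 0.0452, 0.2341]
tool_rot: [-170.7, 23.5, -156.6]
force: [-0.4, 0.6, -3.1]
grip_width: 0.0378
grasp_force: 29.9
```

```bash
python3 go.py .536 .047 .1986 201 26 6
```

```text
t 7.0 [0.5282 0.0452 0.2341] [-170.66   23.55 -156.64] q [ -6.4 -17.2  -3.6 119.3   3.5  53.   99.8] F [-0.4  0.6 -3.1] w 0.0378 total rotvec [ 0.012 -0.01   0.005] shift tool [0.007  0.0044 0.0354]
[0.0012, 0.0007, 0.0059, 0.002, -0.002, 0.001]
[0.0012, 0.0007, 0.0059, 0.002, -0.002, 0.001]
[0.0012, 0.0007, 0.0059, 0.002, -0.002, 0.001]
[0.0012, 0.0008, 0.0059, 0.002, -0.002, 0.001]
[0.0012, 0.0008, 0.0059, 0.002, -0.002, 0.001]
[0.0012, 0.0008, 0.0059, 0.002, -0.002, 0.001]
```

Request:
play_rows(
  steps=[
    [[0.0012,0.0007,0.006,0.002,-0.002,0.001,0.03],[0.0012,0.0007,0.006,0.002,-0.002,0.001,0.03],[0.0012,0.0007,0.006,0.002,-0.002,0.001,0.03],[0.0012,0.0007,0.006,0.002,-0.002,0.001,0.03],[0.0012,0.0008,0.006,0.002,-0.002,0.001,0.03],[0.0012,0.0008,0.006,0.002,-0.002,0.001,0.03],[0,0,0,0,0,0,0.03]],
  ],
)

```text
time_s: 7.7
tool_pos: [0.5396, 0.0404, 0.2001]
tool_rot: [-169.9, 24.4, -157.4]
force: [-0.6, 0.6, -5.0]
grip_width: 0.0376
grasp_force: 29.9
```

```bash
python3 go.py .536 .047 .1986 201 26 1
cat > snap.py <<'E'
import sys,cv2,numpy as np
from cell import read_camera
o={"top":(215,150),"side":(345,135)}; p=[]
for c in("top","side"):
    f=read_camera(c)["frame"][:,:,::-1]; cv2.imwrite(f"pics/{sys.argv[1]}_{c}.png",f); a,b=o[c]
    p.append(cv2.resize(f[b:b+75,a:a+50],None,fx=8,fy=8,interpolation=cv2.INTER_CUBIC))
cv2.imwrite(f"pics/{sys.argv[1]}.png",np.hstack(p))
E
python3 snap.py a1
```

```text
t 7.7 [0.5396 0.0404 0.2001] [-169.92   24.45 -157.38] q [ -5.7 -15.2  -4.3 122.1   4.9  47.2  97.9] F [-0.6  0.6 -5. ] w 0.0376 total rotvec [-0.007  0.004 -0.009] shift tool [ 0.0014  0.0075 -0.0003]
[0.0014, 0.0075, -0.0003, -0.007, 0.004, -0.009]
```

View pics/a1.png

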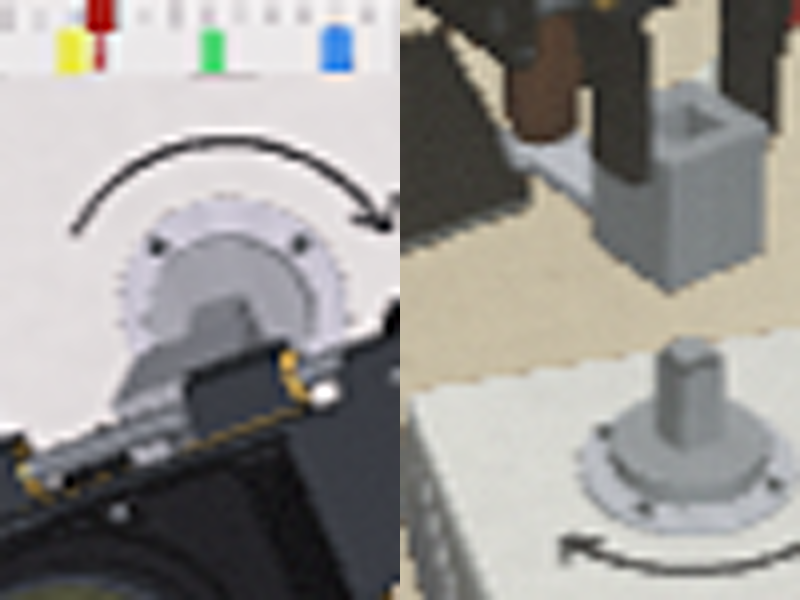

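```bash
cat > rel.py <<'E'
from h import *
from go import pose,down
p,r,o=pose()
M=r.as_matrix(); f=lambda P:p+np.atleast_2d(P)@M.T
# crank in tool frame: origin at tool z=+.0147 ... crank z = -tool z, crank x = tool x
hub=lambda z:np.array([[sx*.019+.0009,sy*.019,.0147-z] for sx,sy in((1,1),(1,-1),(-1,-1),(-1,1))])
g=lambda c,P,o,s,ox:((proj(c,P)-o+.5)*s-.5+[ox,0]).round(0).tolist()
print("hub bottom side",g("side",f(hub(0)),[345,135],8,400)); print("hub top side",g("side",f(hub(.046)),[345,135],8,400))
m=np.c_[SX,[0,1,0],AX]
for ph in(21,25):
  sp=lambda w,z:np.array([np.array([.559,.0465,.149])+m@(R.from_euler('z',ph,degrees=True).as_matrix()@np.array([a*w/2,b*w/2,z])) for a,b in((1,1),(1,-1),(-1,-1),(-1,1))])
  print("spindle",ph,g("side",sp(.016,-.004),[345,135],8,400),g("side",sp(.016,-.036),[345,135],8,400), g("top",sp(.016,-.036),[215,150],8,0), g("top",sp(.016,-.004),[215,150],8,0))
E
python3 rel.py
```

```text
hub bottom side [[689.0, 213.0], [591.0, 251.0], [664.0, 305.0], [764.0, 265.0]]
hub top side [[693.0, 86.0], [592.0, 123.0], [667.0, 174.0], [770.0, 136.0]]
spindle 21 [[724.0, 367.0], [684.0, 384.0], [653.0, 361.0], [693.0, 344.0]] [[721.0, 448.0], [682.0, 465.0], [652.0, 441.0], [691.0, 425.0]] [[199.0, 307.0], [246.0, 290.0], [267.0, 336.0], [219.0, 353.0]] [[185.0, 340.0], [233.0, 322.0], [254.0, 369.0], [206.0, 387.0]]
spindle 25 [[724.0, 365.0], [686.0, 384.0], [653.0, 362.0], [691.0, 344.0]] [[721.0, 446.0], [684.0, 465.0], [652.0, 443.0], [689.0, 424.0]] [[198.0, 310.0], [244.0, 289.0], [268.0, 334.0], [222.0, 354.0]] [[184.0, 342.0], [231.0, 321.0], [255.0, 367.0], [208.0, 388.0]]
```

Request:
play_rows(
  steps=[
    [[0.001,0.0035,0,-0.003,0.002,-0.015,0.03],[0,0.0035,0.005,-0.004,0.002,-0.015,0.03],[0,0,0.008,0,0,0,0.03],[0,0,0.008,0,0,0,0.03],[0,0,0,0,0,0,0.03]],
  ],
)

```text
time_s: 8.3
tool_pos: [0.5458, 0.0463, 0.1793]
tool_rot: [-169.6, 23.9, -155.6]
force: [-0.6, -0.4, -3.9]
grip_width: 0.0378
grasp_force: 29.9
```

Run:
```python
from h import *
from go import pose,down
p,r,o=pose()
tx=r.as_matrix()[:,0]; org=p-r.as_matrix()[:,2]*-.0147+.0009*tx
tp=np.array([.559,.0465,.149]); m=np.c_[SX,[0,1,0],AX]
print("crank in spindle frame",(m.T@(org-tp)).round(4),"rot err",(r.inv()*down(203,26)).as_rotvec().round(3),"F",np.round(o["force"],1),o["time_s"])
print("lateral fix in tool",r.inv().apply(m@np.array([*-(m.T@(org-tp))[:2],0])).round(4))
```

```text
crank in spindle frame [ 0.0006 -0.0006  0.0183] rot err [ 0.    -0.001 -0.014] F [-0.6 -0.4 -3.9] 8.3
lateral fix in tool [0.0003 0.0008 0.    ]
```

Request:
play_rows(
  steps=[
    [[0,0.0005,0.005,0,0,-0.01,0.03],[0,0,0.005,0,0,0,0.03],[0,0,0.003,0,0,0,0.03],[0,0,0.002,0,0,0,0.03],[0,0,0.002,0,0,0,0.03],[0,0,0.001,0,0,0,0.03]],
  ],
)

```text
time_s: 8.9
tool_pos: [0.5543, 0.047, 0.165]
tool_rot: [-169.3, 23.9, -154.9]
force: [0.3, 0.2, -4.7]
grip_width: 0.0374
grasp_force: 29.9
```

Request:
play_rows(
  steps=[
    [[0,0,0.001,0,0,0,0.03],[0,0,0.001,0,0,0,0.03],[0,0,0.001,0,0,0,0.03]],
  ],
)

```text
time_s: 9.2
tool_pos: [0.5557, 0.047, 0.1625]
tool_rot: [-169.3, 24.0, -154.9]
force: [0.1, 0.7, -3.5]
grip_width: 0.0376
grasp_force: 29.9
```

```bash
cat > st.py <<'E'
from h import *
from go import pose,down
import sys
yaw=float(sys.argv[1]) if len(sys.argv)>1 else 203
p,r,o=pose()
M=r.as_matrix(); org=p+M[:,2]*.0147+.0009*M[:,0]
tp=np.array([.559,.0465,.149]); m=np.c_[SX,[0,1,0],AX]; e=m.T@(org-tp)
print("crank in spindle",e.round(4),"rot err",(r.inv()*down(yaw,26)).as_rotvec().round(3),"F spindle axes",(m.T@o["force"]).round(1),"Tq",np.round(o["wrist_torque"],2),"t",o["time_s"],"q",np.round(o["qpos"],1),"lat fix tool",r.inv().apply(m@np.array([-e[0],-e[1],0])).round(4))
E
python3 st.py
```

```text
crank in spindle [ 0.0021  0.0002 -0.0011] rot err [-0.001  0.002 -0.004] F spindle axes [-1.5  0.7 -3.2] Tq [0.1  0.97 0.06] t 9.2 q [ -6.  -10.9  -4.4 123.2   5.6  42.1  98.9] lat fix tool [ 0.0021  0.0007 -0.    ]
```

Request:
play_rows(
  steps=[
    [[0.001,0.0005,0,0,0,0,0.03],[0.001,0,0.001,0,0,0,0.03],[0,0,0.0015,0,0,0,0.03],[0,0,0.0015,0,0,0,0.03],[0,0,0,0,0,0,0.03]],
  ],
)

```text
time_s: 9.7
tool_pos: [0.5556, 0.0467, 0.1578]
tool_rot: [-169.3, 23.9, -154.9]
force: [0.2, -0.5, -4.1]
grip_width: 0.0376
grasp_force: 29.9
```

```bash
python3 st.py
```

```text
crank in spindle [-0.     -0.0001 -0.0053] rot err [-0.001  0.002 -0.004] F spindle axes [-1.7 -0.5 -3.8] Tq [ 0.13  0.93 -0.04] t 9.7 q [ -6.  -10.7  -4.4 123.5   5.7  41.5  98.9] lat fix tool [-0.0001  0.0001  0.    ]
```

No contact yet, so the hole seems to be taking the tip. I'll continue down slowly.

Request:
play_rows(
  steps=[
    [[0,0,0.0015,0,0,0,0.03],[0,0,0.0015,0,0,0,0.03],[0,0,0.0015,0,0,0,0.03],[0,0,0.0015,0,0,0,0.03]],
  ],
)

```text
time_s: 10.1
tool_pos: [0.5582, 0.0467, 0.1524]
tool_rot: [-169.3, 23.9, -154.9]
force: [0.2, 1.1, -3.7]
grip_width: 0.0373
grasp_force: 29.9
```

```bash
python3 st.py
```

```text
crank in spindle [ 0.     -0.0001 -0.0113] rot err [-0.     0.002 -0.004] F spindle axes [-1.5  1.1 -3.4] Tq [0.12 0.89 0.  ] t 10.1 q [ -5.9 -10.   -4.4 123.6   5.8  40.8  98.7] lat fix tool [-0.      0.0001  0.    ]
```

Request:
play_rows(
  steps=[
    [[0,0,0.002,0,0,0,0.03],[0,0,0.002,0,0,0,0.03],[0,0,0.002,0,0,0,0.03],[0,0,0.002,0,0,0,0.03]],
  ],
)

```text
time_s: 10.5
tool_pos: [0.5618, 0.0467, 0.1452]
tool_rot: [-169.3, 24.0, -154.9]
force: [0.2, 0.0, -3.1]
grip_width: 0.0378
grasp_force: 29.9
```

```bash
python3 st.py
```

```text
crank in spindle [ 0.0001 -0.0001 -0.0193] rot err [-0.001  0.002 -0.004] F spindle axes [-1.2  0.  -2.8] Tq [0.19 0.96 0.03] t 10.5 q [ -5.9  -9.1  -4.4 123.8   6.   39.7  98.6] lat fix tool [ 0.      0.0001 -0.    ]
```

Request:
play_rows(
  steps=[
    [[0,0,0.002,0,0,0,0.03],[0,0,0.002,0,0,0,0.03],[0,0,0.002,0,0,0,0.03],[0,0,0.002,0,0,0,0.03],[0,0,0.002,0,0,0,0.03]],
  ],
)

```text
time_s: 11.0
tool_pos: [0.5662, 0.0468, 0.1363]
tool_rot: [-169.3, 24.0, -154.9]
force: [-0.2, 0.9, -3.6]
grip_width: 0.0377
grasp_force: 29.9
```

Request:
play_rows(
  steps=[
    [[0,0,0.001,0,0,0,0.03],[0,0,0.001,0,0,0,0.03],[0,0,0.001,0,0,0,0.03]],
  ],
)

```text
time_s: 11.3
tool_pos: [0.5675, 0.0468, 0.1337]
tool_rot: [-169.3, 24.0, -154.9]
force: [-0.5, 0.2, -5.0]
grip_width: 0.0377
grasp_force: 29.9
```

```bash
python3 st.py
```

```text
crank in spindle [ 0.0001 -0.0001 -0.0322] rot err [-0.     0.002 -0.004] F spindle axes [-2.6  0.2 -4.3] Tq [0.3  0.97 0.16] t 11.3 q [ -5.8  -7.6  -4.4 123.9   6.4  38.1  98.3] lat fix tool [ 0.0001  0.0001 -0.    ]
```

Continue in 1 mm steps until the collar is felt.

Request:
play_rows(
  steps=[
    [[0,0,0.001,0,0,0,0.03],[0,0,0.001,0,0,0,0.03],[0,0,0,0,0,0,0.03]],
  ],
)

```text
time_s: 11.6
tool_pos: [0.5683, 0.0468, 0.1318]
tool_rot: [-169.3, 23.9, -154.9]
force: [0.1, 1.5, -4.5]
grip_width: 0.0376
grasp_force: 29.9
```

Request:
play_rows(
  steps=[
    [[0,0,0.001,0,0,0,0.03],[0,0,0.001,0,0,0,0.03],[0,0,0,0,0,0,0.03]],
  ],
)

```text
time_s: 11.9
tool_pos: [0.569, 0.0467, 0.1304]
tool_rot: [-169.3, 23.9, -154.9]
force: [-3.9, 0.1, 1.4]
grip_width: 0.0375
grasp_force: 29.9
```

```bash
python3 st.py
```

```text
crank in spindle [ 0.0001 -0.0001 -0.0358] rot err [-0.     0.002 -0.004] F spindle axes [-2.9  0.1  3. ] Tq [0.31 1.41 0.12] t 11.9 q [ -5.8  -7.2  -4.4 123.9   6.5  37.7  98.2] lat fix tool [-0.      0.0001 -0.    ]
```

The force rose to +7 N at z = -35.8 mm, so the hub is home. Now I wind clockwise, which is positive about tool z.

Request:
play_rows(
  steps=[
    [[0,0,0,0,0,0.1,0.03],[0,0,0,0,0,0.1,0.03],[0,0,0,0,0,0.1,0.03],[0,0,0,0,0,0.1,0.03],[0,0,0,0,0,0.1,0.03],[0,0,0,0,0,0.1,0.03],[0,0,0,0,0,0.1,0.03],[0,0,0,0,0,0.1,0.03]],
  ],
)

```text
time_s: 12.7
tool_pos: [0.5692, 0.0461, 0.1305]
tool_rot: [169.1, 23.9, 154.4]
force: [-3.2, -1.0, 0.1]
grip_width: 0.0374
grasp_force: 29.9
```

```bash
python3 st.py 157
```

```text
crank in spindle [ 0.0003 -0.     -0.0358] rot err [ 0.     0.002 -0.005] F spindle axes [-2.9 -1.   1.5] Tq [-0.21  1.17 -0.01] t 12.7 q [ -1.5  -7.1  -8.4 123.8   5.6  37.6  52.9] lat fix tool [ 0.0003 -0.0001 -0.    ]
```

Request:
play_rows(
  steps=[
    [[0,0,0,0,0,0.13,0.03],[0,0,0,0,0,0.13,0.03],[0,0,0,0,0,0.13,0.03],[0,0,0,0,0,0.13,0.03],[0,0,0,0,0,0.13,0.03],[0,0,0,0,0,0.13,0.03],[0,0,0,0,0,0.13,0.03],[0,0,0,0,0,0.13,0.03],[0,0,0,0,0,0.13,0.03],[0,0,0,0,0,0.13,0.03],[0,0,0,0,0,0.13,0.03],[0,0,0,0,0,0.13,0.03]],
  ],
)

```text
time_s: 13.9
tool_pos: [0.5678, 0.0454, 0.1296]
tool_rot: [155.8, -9.6, 69.3]
force: [-8.8, -1.3, 4.3]
grip_width: 0.0375
grasp_force: 30.0
```

```bash
python3 st.py 67
```

```text
crank in spindle [-0.0002 -0.0003 -0.036 ] rot err [-0.     0.002  0.005] F spindle axes [-6.  -1.3  7.7] Tq [-0.51  2.15 -0.05] t 13.9 q [  6.9  -7.  -16.3 123.6   3.9  37.6 -35. ] lat fix tool [ 0.0003  0.0001 -0.    ]
```

Request:
play_rows(
  steps=[
    [[0,0,0,0,0,0.12,0.03],[0,0,0,0,0,0.12,0.03],[0,0,0,0,0,0.12,0.03],[0,0,0,0,0,0.12,0.03],[0,0,0,0,0,0.12,0.03],[0,0,0,0,0,0.12,0.03],[0,0,0,0,0,0.12,0.03],[0,0,0,0,0,0.12,0.03],[0,0,0,0,0,0.12,0.03],[0,0,0,0,0,0.12,0.03],[0,0,0,0,0,0.12,0.03],[0,0,0,0,0,0,0.03]],
  ],
)

```text
time_s: 15.1
tool_pos: [0.5672, 0.0466, 0.1293]
tool_rot: [-176.1, -25.6, -9.1]
force: [-10.2, 0.1, 4.3]
grip_width: 0.0373
grasp_force: 30.0
```

```bash
python3 st.py -9
cat > ptr.py <<'E'
import cv2,numpy as np
from cell import read_camera
def cen(f,ref,lo,hi,s=120,v=100):
    h=cv2.cvtColor(f,cv2.COLOR_RGB2HSV); m=cv2.inRange(h,(lo,s,v),(hi,255,255)); return m
for c,box in(("top",(205,145,275,162)),("side",(365,200,430,232))):
    f=read_camera(c)["frame"]; a,b,x,y=box; g=f[b:y,a:x]; h=cv2.cvtColor(g,cv2.COLOR_RGB2HSV)
    for n,lo,hi in(("yellow",22,35),("green",50,80),("blue",100,125),("redlo",0,8),("redhi",170,180)):
        w=((h[...,0]>=lo)&(h[...,0]<=hi)&(h[...,1]>90))*h[...,1].astype(float); k=w.sum()
        if k>0:
            Y,X=np.nonzero(w); print(c,n,len(X),"u %.2f v %.2f"%((w*np.arange(w.shape[1])).sum()/k+a,(w*np.arange(w.shape[0])[:,None]).sum()/k+b),"vmax",Y.max()+b,"u@vmax",X[Y==Y.max()]+a)
E
python3 ptr.py
```

```text
crank in spindle [-0.0004 -0.0001 -0.036 ] rot err [0.001 0.002 0.014] F spindle axes [-7.3  0.1  8.3] Tq [0.21 2.49 0.12] t 15.1 q [  14.2   -7.   -23.2  123.4    2.2   37.5 -109.1] lat fix tool [ 0.0004 -0.0001 -0.    ]
top yellow 20 u 223.50 v 156.05 vmax 158 u@vmax [222 223 224 225]
top green 15 u 241.09 v 156.07 vmax 158 u@vmax [240 241 242]
top blue 22 u 256.59 v 155.84 vmax 158 u@vmax [255 256 257 258]
top redlo 36 u 233.79 v 148.98 vmax 153 u@vmax [232 233 234 235]
top redhi 4 u 234.02 v 146.47 vmax 148 u@vmax [236]
side yellow 19 u 408.01 v 210.08 vmax 212 u@vmax [407 408 409 410]
side green 13 u 391.21 v 212.94 vmax 215 u@vmax [391 392]
side blue 17 u 376.56 v 215.87 vmax 218 u@vmax [376 377 378]
side redlo 35 u 400.30 v 216.75 vmax 221 u@vmax [400 401 402 403]
```

The pointer has moved from u=227 to 233.8, and green is at 241.1, so about 17 mm (roughly 200°) remains. I'll open partly, turn back 180° round the hub and regrip.

Request:
play_rows(
  steps=[
    [[0,0,0,0,0,0,0.062],[0,0,0,0,0,0,0.062],[0,0,0,0,0,0,0.062],[0,0,0,0,0,0,0.062],[0,0,0,0,0,0,0.062],[0,0,0,0,0,0,0.062]],
  ],
)

```text
time_s: 15.8
tool_pos: [0.5694, 0.0467, 0.1302]
tool_rot: [-176.0, -25.9, -9.0]
force: [-1.0, -1.3, 0.9]
grip_width: 0.0617
grasp_force: 0.0
```

```bash
python3 st.py -9;python3 ptr.py | grep -E "green|red"
```

```text
crank in spindle [ 0.002   0.     -0.0361] rot err [-0.001 -0.002  0.016] F spindle axes [-0.5 -1.3  1.3] Tq [-0.04  0.61  0.03] t 15.8 q [  14.2   -7.   -23.1  123.3    2.3   37.3 -108.9] lat fix tool [-0.002   0.0003 -0.    ]
top green 15 u 241.09 v 156.06 vmax 158 u@vmax [240 241 242]
top redlo 37 u 233.93 v 149.19 vmax 161 u@vmax [242]
top redhi 4 u 233.99 v 146.45 vmax 148 u@vmax [236]
side green 13 u 391.22 v 212.93 vmax 215 u@vmax [391 392]
side redlo 34 u 400.34 v 216.81 vmax 221 u@vmax [400 401 402 403]
```

Request:
play_rows(
  steps=[
    [[-0.0015,0,-0.004,0,0,0,0.062],[0,0,0,0,0,-0.14,0.062],[0,0,0,0,0,-0.14,0.062],[0,0,0,0,0,-0.14,0.062],[0,0,0,0,0,-0.14,0.062],[0,0,0,0,0,-0.14,0.062],[0,0,0,0,0,-0.14,0.062],[0,0,0,0,0,-0.14,0.062],[0,0,0,0,0,-0.14,0.062],[0,0,0,0,0,-0.14,0.062],[0,0,0,0,0,-0.14,0.062],[0,0,0,0,0,-0.14,0.062]],
  ],
)

```text
time_s: 17.1
tool_pos: [0.566, 0.0469, 0.1333]
tool_rot: [154.2, -4.2, 81.5]
force: [0.2, -0.1, 0.0]
grip_width: 0.062
grasp_force: 0.0
```

Request:
play_rows(
  steps=[
    [[0,0,0,0,0,-0.14,0.062],[0,0,0,0,0,-0.14,0.062],[0,0,0,0,0,-0.14,0.062],[0,0,0,0,0,-0.14,0.062],[0,0,0,0,0,-0.14,0.062],[0,0,0,0,0,-0.14,0.062],[0,0,0,0,0,-0.14,0.062],[0,0,0,0,0,-0.14,0.062],[0,0,0,0,0,-0.14,0.062],[0,0,0,0,0,-0.14,0.062],[0,0,0,0,0,-0.14,0.062],[0,0,0,0,0,0,0.062]],
  ],
)

```text
time_s: 18.3
tool_pos: [0.566, 0.047, 0.1332]
tool_rot: [174.4, 25.5, 167.1]
force: [-0.3, 0.5, 0.1]
grip_width: 0.062
grasp_force: 0.0
```

```bash
python3 st.py 171; python3 ptr.py | grep -E "green|red"
```

```text
crank in spindle [-0.0015  0.0007 -0.0319] rot err [ 0.001  0.002 -0.045] F spindle axes [-0.3  0.5  0.2] Tq [0.03 0.54 0.  ] t 18.3 q [ -4.   -7.7  -6.2 124.1   6.   38.   64.3] lat fix tool [-0.0016 -0.0004  0.    ]
top green 15 u 241.09 v 156.06 vmax 158 u@vmax [240 241 242]
top redlo 38 u 233.90 v 149.11 vmax 161 u@vmax [242]
top redhi 3 u 234.87 v 147.08 vmax 148 u@vmax [236]
side green 13 u 391.21 v 212.93 vmax 215 u@vmax [391 392]
side redlo 35 u 400.30 v 216.75 vmax 221 u@vmax [400 401 402 403]
```

Request:
play_rows(
  steps=[
    [[0,0,0.002,0,0,-0.055,0.062],[0,0,0.002,0,0,0,0.062],[0,0,0,0,0,0,0.03],[0,0,0,0,0,0,0.03],[0,0,0,0,0,0,0.03],[0,0,0,0,0,0,0.03],[0,0,0,0,0,0,0.03],[0,0,0,0,0,0,0.03],[0,0,0,0,0,0,0.03]],
  ],
  force=30,
)

```text
time_s: 19.3
tool_pos: [0.5678, 0.0466, 0.1295]
tool_rot: [175.9, 25.8, 170.6]
force: [-1.0, -1.4, 1.1]
grip_width: 0.0374
grasp_force: 30.0
```

```bash
python3 st.py 171
```

```text
crank in spindle [-0.0015  0.0003 -0.0361] rot err [0.    0.002 0.009] F spindle axes [-0.5 -1.4  1.4] Tq [-0.25  0.61 -0.09] t 19.3 q [ -4.2  -7.3  -5.9 124.1   6.2  37.5  67.2] lat fix tool [-0.0015 -0.      0.    ]
```

Request:
play_rows(
  steps=[
    [[0,0,0,0,0,0.13,0.03],[0,0,0,0,0,0.13,0.03],[0,0,0,0,0,0.13,0.03],[0,0,0,0,0,0.13,0.03],[0,0,0,0,0,0.13,0.03],[0,0,0,0,0,0.13,0.03],[0,0,0,0,0,0.13,0.03],[0,0,0,0,0,0.13,0.03],[0,0,0,0,0,0.13,0.03],[0,0,0,0,0,0.13,0.03],[0,0,0,0,0,0.13,0.03],[0,0,0,0,0,0.13,0.03]],
  ],
)

```text
time_s: 20.5
tool_pos: [0.568, 0.0468, 0.1296]
tool_rot: [154.1, -3.6, 82.7]
force: [0.6, -1.0, 1.2]
grip_width: 0.0379
grasp_force: 30.0
```

Request:
play_rows(
  steps=[
    [[0,0,0,0,0,0.13,0.03],[0,0,0,0,0,0.13,0.03],[0,0,0,0,0,0.13,0.03],[0,0,0,0,0,0.13,0.03],[0,0,0,0,0,0.13,0.03],[0,0,0,0,0,0.13,0.03],[0,0,0,0,0,0.13,0.03],[0,0,0,0,0,0.13,0.03],[0,0,0,0,0,0.13,0.03],[0,0,0,0,0,0.13,0.03],[0,0,0,0,0,0.13,0.03],[0,0,0,0,0,0,0.03]],
  ],
)

```text
time_s: 21.7
tool_pos: [0.5682, 0.0467, 0.1298]
tool_rot: [179.9, -26.2, 0.2]
force: [-0.3, -1.7, 1.9]
grip_width: 0.0378
grasp_force: 30.0
```

```bash
python3 st.py 0; python3 ptr.py; sed 's/(215,150)/(220,140)/;s/(345,135)/(370,195)/;s/b+75,a:a+50/b+40,a:a+45/' snap.py > snap2.py; python3 snap2.py w1
```

```text
crank in spindle [ 0.0008  0.0002 -0.036 ] rot err [-0.    -0.003  0.003] F spindle axes [ 0.5 -1.7  1.8] Tq [-0.19  0.63 -0.09] t 21.7 q [  12.3   -7.1  -21.4  123.6    2.6   37.2 -101. ] lat fix tool [-0.0008  0.0002 -0.    ]
top yellow 25 u 226.78 v 156.03 vmax 158 u@vmax [222 223 224 225 240]
top green 10 u 241.45 v 156.06 vmax 158 u@vmax [241 242]
top blue 23 u 256.64 v 155.55 vmax 158 u@vmax [255 256 257 258]
top redlo 35 u 239.60 v 148.64 vmax 153 u@vmax [238 239]
top redhi 4 u 241.15 v 149.50 vmax 153 u@vmax [240]
side yellow 20 u 407.46 v 210.11 vmax 212 u@vmax [407 408 409 410]
side green 10 u 390.95 v 212.66 vmax 215 u@vmax [391]
side blue 17 u 376.55 v 215.87 vmax 218 u@vmax [376 377 378]
side redlo 34 u 394.78 v 217.99 vmax 222 u@vmax [394 395 396 397]
```

View pics/w1.png

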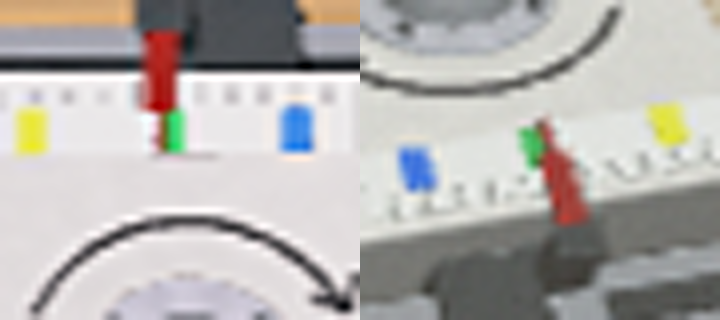

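The tip sits at the left part of the green band: top view x=163 against a green centre of 172, and the side view agrees. That leaves about 2.8 mm, or 0.58 rad.

Request:
play_rows(
  steps=[
    [[0,0,0,0,0,0.1,0.03],[0,0,0,0,0,0.12,0.03],[0,0,0,0,0,0.12,0.03],[0,0,0,0,0,0.12,0.03],[0,0,0,0,0,0.08,0.03],[0,0,0,0,0,0.04,0.03],[0,0,0,0,0,0,0.03],[0,0,0,0,0,0,0.03],[0,0,0,0,0,0,0.03],[0,0,0,0,0,0,0.03],[0,0,0,0,0,0,0.03]],
  ],
)

```text
time_s: 23.0
tool_pos: [0.5682, 0.0467, 0.1298]
tool_rot: [-165.0, -21.7, -35.9]
force: [0.7, -2.8, 3.5]
grip_width: 0.0375
grasp_force: 30.0
```

```bash
python3 st.py -33; python3 ptr.py|grep -E "green|red";  python3 snap2.py w2
```

```text
crank in spindle [ 0.0006 -0.0003 -0.036 ] rot err [-0.001 -0.002  0.   ] F spindle axes [ 2.2 -2.8  2.9] Tq [-0.71  0.27 -0.29] t 23.0 q [  15.6   -7.1  -24.4  123.5    1.9   37.2 -133.5] lat fix tool [-0.0007  0.     -0.    ]
top green 5 u 242.00 v 156.06 vmax 158 u@vmax [242]
top redlo 36 u 240.79 v 148.81 vmax 153 u@vmax [240 241 242]
top redhi 4 u 241.08 v 148.65 vmax 153 u@vmax [239]
side green 4 u 390.28 v 212.27 vmax 213 u@vmax [390 391]
side redlo 32 u 393.72 v 218.21 vmax 222 u@vmax [393 394 395 396]
```

View pics/w2.png

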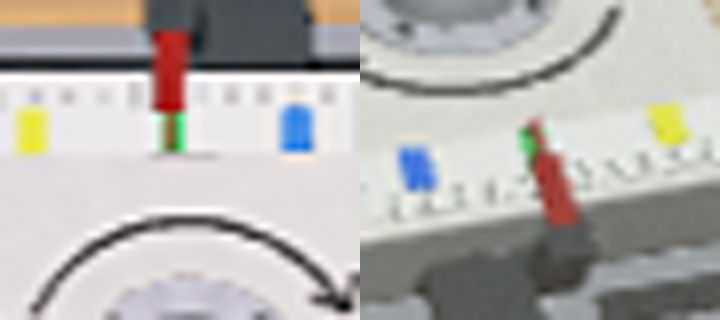

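The pointer tip is centred on green (top view x=172 in a band from 158 to 184). Now I withdraw straight along the spindle.

Request:
play_rows(
  steps=[
    [[0,0,-0.002,0,0,0,0.03],[0,0,-0.004,0,0,0,0.03],[0,0,-0.005,0,0,0,0.03],[0,0,-0.005,0,0,0,0.03],[0,0,-0.005,0,0,0,0.03],[0,0,-0.005,0,0,0,0.03],[0,0,-0.005,0,0,0,0.03],[0,0,-0.005,0,0,0,0.03],[0,0,-0.005,0,0,0,0.03],[0,0,-0.005,0,0,0,0.03],[0,0,-0.005,0,0,0,0.03],[0,0,0,0,0,0,0.03]],
  ],
)

```text
time_s: 24.4
tool_pos: [0.5452, 0.0472, 0.1757]
tool_rot: [-165.0, -21.7, -35.9]
force: [0.1, -0.3, -4.4]
grip_width: 0.0379
grasp_force: 30.0
```

```bash
python3 st.py -33; python3 go.py .545 -.14 .21 -13 0 9; python3 ptr.py|grep -E "green|red"
```

```text
crank in spindle [0.0001 0.0002 0.0153] rot err [-0.002 -0.002  0.   ] F spindle axes [-1.8 -0.3 -4. ] Tq [0.03 1.06 0.01] t 24.4 q [  14.9  -13.3  -22.7  122.7   -2.    43.7 -130.3] lat fix tool [-0.      0.0003 -0.    ]
t 24.4 [0.5452 0.0472 0.1757] [-165.03  -21.67  -35.86] q [  14.9  -13.3  -22.7  122.7   -2.    43.7 -130.3] F [ 0.1 -0.3 -4.4] w 0.0379 total rotvec [-0.179 -0.422 -0.343] shift tool [ 0.1144  0.1489 -0.031 ]
[0.0127, 0.0165, -0.0034, -0.02, -0.047, -0.038]
[0.0119, 0.0171, -0.0037, -0.02, -0.047, -0.038]
[0.0111, 0.0176, -0.0039, -0.02, -0.047, -0.038]
[0.0102, 0.0181, -0.004, -0.02, -0.047, -0.038]
[0.0093, 0.0185, -0.0041, -0.02, -0.047, -0.038]
[0.0084, 0.019, -0.0042, -0.02, -0.047, -0.038]
[0.0075, 0.0193, -0.0041, -0.02, -0.047, -0.038]
[0.0065, 0.0197, -0.0041, -0.02, -0.047, -0.038]
[0.0056, 0.02, -0.004, -0.02, -0.047, -0.038]
top green 5 u 242.00 v 156.06 vmax 158 u@vmax [242]
top redlo 35 u 240.74 v 148.87 vmax 153 u@vmax [240 241 242]
top redhi 5 u 241.55 v 148.02 vmax 153 u@vmax [239]
side green 4 u 390.28 v 212.27 vmax 213 u@vmax [390 391]
side redlo 32 u 393.71 v 218.20 vmax 222 u@vmax [393 394 395 396]
```

Request:
play_rows(
  steps=[
    [[0.013,0.0165,-0.0035,-0.02,-0.047,-0.038,0.03],[0.012,0.017,-0.0035,-0.02,-0.047,-0.038,0.03],[0.011,0.0175,-0.004,-0.02,-0.047,-0.038,0.03],[0.01,0.018,-0.004,-0.02,-0.047,-0.038,0.03],[0.0095,0.0185,-0.004,-0.02,-0.047,-0.038,0.03],[0.0085,0.019,-0.004,-0.02,-0.047,-0.038,0.03],[0.0075,0.0195,-0.004,-0.02,-0.047,-0.038,0.03],[0.0065,0.0195,-0.004,-0.02,-0.047,-0.038,0.03],[0.0055,0.02,-0.004,-0.02,-0.047,-0.038,0.03]],
  ],
)

```text
time_s: 25.4
tool_pos: [0.5462, -0.1414, 0.2092]
tool_rot: [179.9, 0.1, -13.0]
force: [0.8, 0.5, -4.3]
grip_width: 0.0376
grasp_force: 30.0
```

```bash
python3 go.py .566 -.3285 .12 16.4 0 10
```

```text
t 25.4 [ 0.5462 -0.1414  0.2092] [ 1.7994e+02  1.4000e-01 -1.3000e+01] q [ 20.2   8.2  -9.3  94.4   1.4  77.7 -92.3] F [ 0.8  0.5 -4.3] w 0.0376 total rotvec [ 0.     0.003 -0.513] shift tool [0.0616 0.1777 0.0892]
[0.0062, 0.0178, 0.0089, 0.0, 0.0, -0.051]
[0.0052, 0.0181, 0.0089, 0.0, 0.0, -0.051]
[0.0043, 0.0183, 0.0089, 0.0, 0.0, -0.051]
[0.0034, 0.0185, 0.0089, 0.0, 0.0, -0.051]
[0.0024, 0.0187, 0.0089, 0.0, 0.0, -0.051]
[0.0014, 0.0188, 0.0089, 0.0, 0.0, -0.051]
[0.0005, 0.0188, 0.0089, 0.0, 0.0, -0.051]
[-0.0005, 0.0188, 0.0089, 0.0, 0.0, -0.051]
[-0.0015, 0.0188, 0.0089, 0.0, 0.0, -0.051]
[-0.0024, 0.0187, 0.0089, 0.0, 0.0, -0.051]
```

Request:
play_rows(
  steps=[
    [[0.006,0.018,0.004,0,0,-0.051,0.03],[0.005,0.018,0.004,0,0,-0.051,0.03],[0.0045,0.0185,0.006,0,0,-0.051,0.03],[0.0035,0.0185,0.008,0,0,-0.051,0.03],[0.0025,0.0185,0.01,0,0,-0.051,0.03],[0.0015,0.019,0.01,0,0,-0.051,0.03],[0.0005,0.019,0.01,0,0,-0.051,0.03],[-0.0005,0.019,0.012,0,0,-0.051,0.03],[-0.0015,0.019,0.012,0,0,-0.051,0.03],[-0.0025,0.0185,0.012,0,0,-0.051,0.03],[0,0,0,0,0,0,0.03]],
  ],
)

```text
time_s: 26.5
tool_pos: [0.5629, -0.3321, 0.1181]
tool_rot: [-180.0, 0.3, 15.9]
force: [-1.8, -0.3, -4.8]
grip_width: 0.0372
grasp_force: 30.0
```

```bash
python3 go.py .566 -.3285 .03 16.4 0 5
```

```text
t 26.5 [ 0.5629 -0.3321  0.1181] [-179.97    0.3    15.94] q [ 32.6  21.8  -5.7  88.1   2.4  70.5 -47.6] F [-1.8 -0.3 -4.8] w 0.0372 total rotvec [-0.001  0.005 -0.008] shift tool [ 0.0045 -0.0025  0.0881]
[0.0009, -0.0005, 0.0176, -0.0, 0.001, -0.002]
[0.0009, -0.0005, 0.0176, -0.0, 0.001, -0.002]
[0.0009, -0.0005, 0.0176, -0.0, 0.001, -0.002]
[0.0008, -0.0005, 0.0176, -0.0, 0.001, -0.002]
[0.0008, -0.0005, 0.0176, -0.0, 0.001, -0.002]
```

Request:
play_rows(
  steps=[
    [[0.001,-0.0005,0.02,0,0.001,-0.002,0.03],[0.001,-0.0005,0.02,0,0.001,-0.002,0.03],[0.001,-0.0005,0.02,0,0.001,-0.002,0.03],[0.001,-0.0005,0.018,0,0.001,-0.002,0.03],[0.0005,-0.0005,0.008,0,0.001,0,0.03],[0,0,0.003,0,0,0,0.03],[0,0,0,0,0,0,0.03]],
  ],
)

```text
time_s: 27.2
tool_pos: [0.5689, -0.3244, 0.0325]
tool_rot: [-180.0, -0.2, 16.6]
force: [0.2, -0.2, -4.6]
grip_width: 0.0374
grasp_force: 30.0
```

Request:
play_rows(
  steps=[
    [[0,0,0.0015,0,0,0,0.03],[0,0,0.0015,0,0,0,0.03],[0,0,0,0,0,0,0.03]],
  ],
)

```text
time_s: 27.5
tool_pos: [0.5688, -0.3246, 0.0297]
tool_rot: [180.0, -0.2, 16.6]
force: [0.3, 0.4, -4.0]
grip_width: 0.0374
grasp_force: 30.0
```

Request:
play_rows(
  steps=[
    [[-0.004,0.003,0.0015,0,0,0,0.03],[0,0,0.002,0,0,0,0.03],[0,0,0.001,0,0,0,0.03],[0,0,0.001,0,0,0,0.03],[0,0,0,0,0,0,0.03]],
  ],
)

```text
time_s: 28.0
tool_pos: [0.5655, -0.3285, 0.0237]
tool_rot: [-180.0, -0.2, 16.6]
force: [0.1, 0.3, -2.2]
grip_width: 0.0379
grasp_force: 30.0
```

Request:
play_rows(
  steps=[
    [[0,0,0.001,0,0,0,0.03],[0,0,0.0005,0,0,0,0.03],[0,0,0,0,0,0,0.03]],
  ],
)

```text
time_s: 28.3
tool_pos: [0.5661, -0.3284, 0.0227]
tool_rot: [-180.0, -0.2, 16.6]
force: [-0.2, 0.0, -1.6]
grip_width: 0.0378
grasp_force: 30.0
```

It has touched down. I'll release slowly and lift away.

Request:
play_rows(
  steps=[
    [[0,0,0.0005,0,0,0,0.03],[0,0,0,0,0,0,0.045],[0,0,0,0,0,0,0.06],[0,0,0,0,0,0,0.075],[0,0,0,0,0,0,0.075],[0,0,0,0,0,0,0.075],[0,0,0,0,0,0,0.075],[0,0,-0.005,0,0,0,0.075],[0,0,-0.015,0,0,0,0.075],[0,0,-0.03,0,0,0,0.075],[0,0,-0.04,0,0,0,0.075],[0,0,-0.04,0,0,0,0.075]],
  ],
)

```text
time_s: 29.5
tool_pos: [0.5651, -0.3285, 0.1542]
tool_rot: [-180.0, -0.2, 16.6]
force: [1.0, -0.8, -0.0]
grip_width: 0.0749
grasp_force: 0.0
```

Request:
play_rows(
  steps=[
    [[0,-0.04,-0.02,0,0,0,0.075],[0,-0.04,-0.02,0,0,0,0.075],[0,-0.04,-0.01,0,0,0,0.075],[0,-0.04,0,0,0,0,0.075],[0,0,0,0,0,0,0.075],[0,0,0,0,0,0,0.075]],
  ],
)

```text
time_s: 30.1
tool_pos: [0.5196, -0.1748, 0.2035]
tool_rot: [179.9, -0.3, 16.7]
force: [1.0, -0.9, 0.0]
grip_width: 0.0751
grasp_force: 0.0
```

```bash
python3 - <<'E'
import cv2,numpy as np
from cell import read_camera
p=[]
for c,(a,b,w,h) in(("top",(175,80,270,220)),("side",(170,120,300,200))):
    f=read_camera(c)["frame"][:,:,::-1]; p.append(cv2.resize(f[b:b+h,a:a+w],(400,300),interpolation=cv2.INTER_CUBIC))
cv2.imwrite("pics/end.png",np.hstack(p))
E
python3 ptr.py|grep -E "green|red"
```

```text
top green 5 u 242.00 v 156.06 vmax 158 u@vmax [242]
top redlo 35 u 240.75 v 148.69 vmax 153 u@vmax [240 241]
top redhi 5 u 241.36 v 149.93 vmax 153 u@vmax [239 242]
side green 4 u 390.28 v 212.27 vmax 213 u@vmax [390 391]
side redlo 31 u 393.75 v 218.20 vmax 222 u@vmax [393 394 395 396]
```

View pics/end.png

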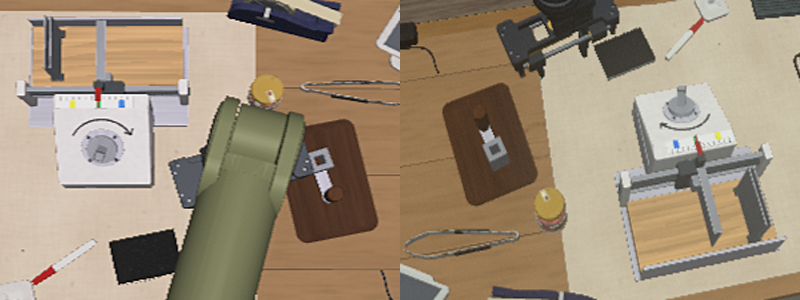

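The crank lies flat in the tray, handle up: hub at about (321,160) and handle at about (332,193) in the left panel. The pointer is on green, and the jam jar, tongs, order pad and marker haven't moved.

```bash
python3 -c "
from cell import sign_off
print(sign_off())"
```

```text
the job is handed in; nothing more can be done
None
```

The job is handed in at about 30 s with no verdict returned; by the final pictures the pointer is on the green band, the crank lies flat in the tray, handle up, and the other things are where they were.

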